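# Push a carton down the checkweigher lane

## Robot

A 7-joint arm with a two-finger parallel gripper is mounted at the origin on the work surface. World frame = base frame: x ahead of the robot, y to its left, z up, the work surface at z = 0. Lengths are in mm, angles in rad, forces in N, time in s.
With the tool pointing down it reaches from about 350 to 775 mm from the base axis. Payload 3.1 kg.
Tool frame: the origin (TCP) lies midway between the tips of the shut fingers; the grasp point (between the pads) lies 19 mm behind it; z points along the fingers, y is the direction in which the jaws open and shut (so a half turn about z gives the same grasp; the last joint's range is limited). The gripper opens to 85 mm and grips with 20 to 120 N. Pads are 22 mm wide; open, the fingers measure 114 mm over their backs; the gripper's body (76 mm by 85 mm) begins 54 mm behind the grasp point. The pads swing forward as they close: fully open they stand 13 mm farther back than shut.
Start: joints at [1.294, 0.311, 0.014, 1.512, -0.004, 1.319, -0.027], TCP at [127.989, -534.917, 231.304] pointing down, gripper open.
Joint ranges: [-2.7, 2.7], [-0.3, 1.91], [-1.27, 1.3], [0.12, 2.57], [-1.44, 4.58], [0.2, 2.03], [-3.05, 3.05]. Speed limits (rad/s): [2.79, 2.79, 3.14, 3.14, 3.14, 3.14, 3.14].

## Interface

Orientations are given as [roll, pitch, yaw] about the fixed x, y, z axes, in that order (R = Rz(yaw) Ry(pitch) Rx(roll)).
In Python, from station import bot gives the robot as it stands.
- The arm moves only by the shell command python3 -m inch 'ROWS' [OPENING] [FORCE]. ROWS is a JSON object of lists of equal length, an entry for each row: "translation": the shift along the tool's x, y, z in mm, a list of three; "yaw": the turn about the tool's z in degrees. In form: {"translation": [[dx, dy, dz], ...], "yaw": [yaw, ...]}. A call has 1 to 10 rows; each row shifts and turns the pose as measured when the row begins, along the tool's axes as they then stand; what a row does not reach is not made up. A row lasts 1/8 s, in which the tool goes at most 62.5 mm and 10.7 degrees, less where a joint would pass 70% of its speed; a pose out of reach is approached as far as the arm can. A call with a gripper value outside its range is refused whole. OPENING is the gripper's target within -1 to 1 (fully open at 1, half-way at 0, shut at -1), set as the call begins (- or left out, the last holds). The fingers move at their own pace and stop on an object; FORCE is the grip in N (left out, the last holds). Time passes only in rows, so rows that do not move let the fingers close. It gives the time, the measured TCP pose, the force and the opening at its end, in the units of the state.
- bot.sense(): the state, without advancing time (a new reading comes with each control period).
- bot.read_camera(name): name is "scene" or "top"; returns a dict with "img" (384x512x3 uint8, red, green, blue), "intrinsics" (3x3 intrinsics, pixels), "k1" (the pictures are not rectified: a ray, as slopes to the right and down, at radius r is drawn at 1 + k1 r^2 times it, then the intrinsics apply), "pose" (4x4, takes a point from camera to world coordinates). Camera axes: x right, y up, looking along -z (the intrinsics and any distortion apply to the point x, -y, -z); pixel columns grow to the right and rows downward; lengths in mm; the calibration is good to about 2 mm. A picture is of the moment at which its call begins. There is no depth.
- bot.job_done(): hands the job in, once; it reports no verdict.
The state is a dict: "time": time; "qpos": joint angles; "joint_velocities": joint speeds; "joint_efforts": joint torques, N m; "ee_pos": TCP position; "ee_rot": TCP orientation; "force": force on the tool from outside, world axes, zero at the start; "wrist_torque": the same for the moment, N m; "grip_width": finger opening in mm.
Only numpy, scipy, OpenCV 4.12 (cv2) and the standard library are available. Lean on these libraries where they do the work, as an engineer would, in place of code of your own. Each camera call takes 0.05 s, during which the arm holds its last target.

## Task

Push the sealed carton along the deck of the checkweigher, down the lane between the two guide rails, and leave it standing centred and square on the steel weigh plate, with you clear of it. Neither the carton nor the robot may touch either rail. Slide the carton flat on the deck, never lifting or tipping it, and leave the jar, beaker, thermometer and test weight where they stand.

Things in the scene. Friction and masses are not known exactly. Their poses are not given: they have to be found in the camera images.
- weigher: checkweigher fixed on the table: smooth flat deck, 240 mm (x) by 570 mm (y), top 60 mm above the table. Origin at table height on the lane's centre line; +y is the carton's way, +x points across, away from the robot. The deck runs from y = -350 to 220 mm, the rails from y = -100 to 190; before them is open infeed. A terminal 110 mm wide, 150 tall, stands across the lane's end, y = 225 to 305
- carton: sealed cardboard carton, 90 mm wide (own x), 120 long (own y), 80 tall, 0.3 to 0.65 kg, tape strip along its length; origin at its underside's centre. Starts on the infeed, up to 25 mm off the lane's centre line, turned up to 0.25 rad from it, its centre 100 to 140 mm before the rails' ends. It slides with ordinary friction and stays where it is left
- plate_centre (a point): centre of the steel weigh plate, on the deck's surface, on the lane's centre line, 110 mm along +y from the checkweigher's origin; axes as the checkweigher's. The plate is flush with the deck, 100 mm wide and 148 mm long (y)
- lane_mouth (a point): point on the deck's surface on the lane's centre line, where the rails begin; 100 mm along -y from the checkweigher's origin
- rail_near: guide rail on the robot's side of the lane: straight aluminium bar 8 mm thick (x), 290 mm long (y), its top 33 mm and underside 11 mm above the deck, brackets on its outer side. Origin on the deck's surface under the bar's middle. The rails' inner faces are 118 mm apart: 14 mm beside the centred carton on each side
- rail_far: guide rail on the far side of the lane, a mirror image of the other
- jar: bystander: white screw-lid jar, 60 mm across, 60 mm tall, standing on the table past the end of the lane; origin at its underside's centre
- beaker: bystander: clear plastic beaker, 76 mm across the rim, 90 mm tall, on the table on the far side; origin at its underside's centre
- thermometer: bystander: black and yellow hand thermometer lying on the table on the far side, about 165 mm long (own y), 50 mm wide, 38 mm high; origin at table height near its middle
- weight: bystander: steel test weight with a knob, 38 mm across, 58 mm tall, on the table on the far side; origin at its underside's centre
Mind the look-alikes: they are no part of the job. Leave any orange or purple look-alike of the carton alone.

How it is judged (in metres and radians):
On the way:
1. the carton has gone into the lane between the rails, flat on the deck (y of carton in the frame of plate_centre above -0.17 m and x of carton in the frame of plate_centre between -0.016 and 0.016 m and z of carton in the frame of plate_centre below 0.006 m), for 0.1 s.
At the end, for the whole second after the job is handed in: The carton stands flat and at rest on the deck, its centre within 15 mm of the weigh plate's centre along the lane and 13 mm across it, square to the lane within 0.12 rad (7 degrees); jar, beaker, thermometer and test weight are within 20 mm of where they started (y of carton in the frame of plate_centre between -0.015 and 0.015 m and x of carton in the frame of plate_centre between -0.013 and 0.013 m and angle between the y axis of carton and the y axis of plate_centre, either way round below 0.12 rad and z of carton in the frame of plate_centre between -0.004 and 0.004 m and angle between carton's own z axis and vertical below 0.05 rad and linear speed of carton below 0.01 m/s and distance of each of jar, beaker, thermometer, weight from where it was at the start of the episode below 0.02 m); the robot touches nothing.
It fails at once if a guide rail is touched (over 0.3 N), by the carton or by the robot (contact force between any of rail_near, rail_far and anything else above 0.3 N).
It fails at once if the carton is lifted more than 10 mm, tipped more than 0.2 rad or pushed off the deck (z of carton in the frame of plate_centre above 0.01 m or z of carton in the frame of plate_centre below -0.01 m or angle between carton's own z axis and vertical above 0.2 rad).
It fails at once if the jar, beaker, thermometer or test weight is moved more than 20 mm or knocked over (distance of any of jar, beaker, thermometer, weight from where it was at the start of the episode above 0.02 m or angle between any of jar, beaker, thermometer, weight's own z axis and vertical above 0.4 rad).
It also fails if it takes over 67 s, if anything falls off the work surface, if the arm or the gripper's body presses on something with over 40 N, if the wrist force passes 120 N, or if a joint passes its speed limit or range.

## Working session

There is one attempt and no reset: what is moved stays moved. The work goes in short steps, Python scripts to look and compute and a shell command to move; the robot and the scene stay as the last step left them, time stands still between calls to the robot, and variables do not carry over. Pictures are saved under pics/ and viewed, and the job is handed in when it is done.

```bash
ls; mkdir -p pics; python3 - <<'E'
from station import bot
import cv2
s=bot.sense();print(s)
for n in("scene","top"):
    c=bot.read_camera(n);cv2.imwrite(f"pics/{n}0.png",cv2.cvtColor(c["img"],cv2.COLOR_RGB2BGR));print(c["intrinsics"],c["k1"],c["pose"])
E
```

```text
pics
{'time': 0.0, 'qpos': array([ 1.29430193,  0.31174188,  0.01398992,  1.51309715, -0.0043743 ,
        1.31920814, -0.02719522]), 'joint_velocities': array([-6.27000560e-04, -8.33978857e-05,  4.73541835e-04, -1.36118493e-03,
        1.09695228e-03,  1.15345396e-03, -4.95730860e-04]), 'joint_efforts': array([ 3.94516974e-04, -3.79910731e+01,  1.45898229e-01, -2.30590689e+01,
        1.21614971e-02,  1.34922386e-02, -3.43800968e-05]), 'ee_pos': array([ 127.78170609, -534.17712032,  230.19601367]), 'ee_rot': array([-3.13917154e+00,  1.22761730e-04,  2.34884343e-01]), 'force': array([ 0.50489381, -0.5892798 , -0.83369218]), 'wrist_torque': array([-0.04507406,  0.04999023, -0.00443145]), 'grip_width': 85.00824781490492}
[[412.6255401    0.         251.04756211]
 [  0.         412.6255401  192.59933967]
 [  0.           0.           1.        ]] -0.0271443350952075 [[-5.29368020e-01 -6.32144552e-01  5.65829272e-01  1.12821564e+03]
 [ 8.48183384e-01 -3.79539432e-01  3.69506113e-01  3.05119874e+02]
 [-1.88267557e-02  6.75531706e-01  7.37090542e-01  8.84741287e+02]
 [ 0.00000000e+00  0.00000000e+00  0.00000000e+00  1.00000000e+00]]
[[378.89556201   0.         253.20514206]
 [  0.         378.89556201 196.48960826]
 [  0.           0.           1.        ]] -0.12746933566368898 [[-8.56531163e-03  9.97031813e-01 -7.65127337e-02  4.23424749e+02]
 [-9.99810008e-01 -7.19909084e-03  1.81141311e-02 -9.41455965e+01]
 [ 1.75095429e-02  7.66533501e-02  9.96904047e-01  1.06799253e+03]
 [ 0.00000000e+00  0.00000000e+00  0.00000000e+00  1.00000000e+00]]
```

View pics/scene0.png

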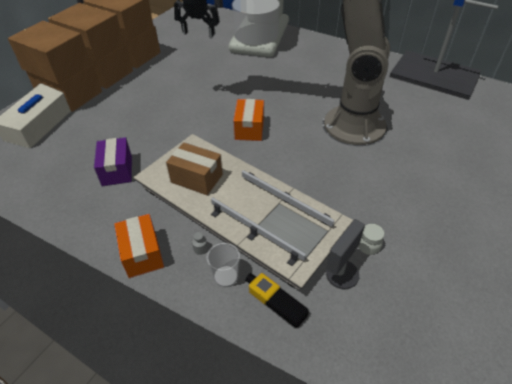

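View pics/top0.png

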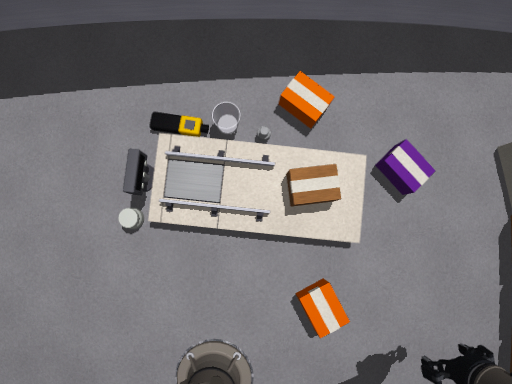

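The top view shows the carton at about (315,185), the plate at (195,182), and rails running from x=165 to 272. An orange look-alike and the purple one are off the deck.

```bash
cat > h.py <<'E'
import numpy as np,cv2
from station import bot
def ray(c,uv):
    K=c["intrinsics"];d=np.array([c["k1"],0,0,0,0.])
    n=cv2.undistortPoints(np.array(uv,float).reshape(-1,1,2),K,d).reshape(-1,2)
    v=np.c_[n[:,0],-n[:,1],-np.ones(len(n))]
    P=np.array(c["pose"]);return P[:3,3],v@P[:3,:3].T
def onz(c,uv,z):
    o,v=ray(c,uv);return o+v*((z-o[2])/v[:,2])[:,None]
def proj(c,p):
    P=np.array(c["pose"]);q=(np.array(p,float).reshape(-1,3)-P[:3,3])@P[:3,:3]
    q=q*[1,-1,-1];return cv2.projectPoints(q,np.zeros(3),np.zeros(3),c["intrinsics"],np.array([c["k1"],0,0,0,0.]))[0].reshape(-1,2)
E
python3 - <<'E'
from h import *
c=bot.read_camera("top")
b=cv2.cvtColor(c["img"],cv2.COLOR_RGB2BGR)
cv2.imwrite("pics/crop1.png",cv2.resize(b[125:250,145:375],None,fx=3.4,fy=3.4,interpolation=cv2.INTER_CUBIC))
for p in [(315,185),(195,182),(220,195)]:print(c["img"][p[1],p[0]],cv2.cvtColor(c["img"],cv2.COLOR_RGB2HSV)[p[1],p[0]])
c=bot.read_camera("scene")
b=cv2.cvtColor(c["img"],cv2.COLOR_RGB2BGR)
cv2.imwrite("pics/crop2.png",cv2.resize(b[125:295,130:360],None,fx=3.4,fy=3.4,interpolation=cv2.INTER_CUBIC))
E
```

```text
[225 219 209] [ 19  18 225]
[168 168 173] [120   7 173]
[116 113 113] [  0   7 116]
```

View pics/crop1.png

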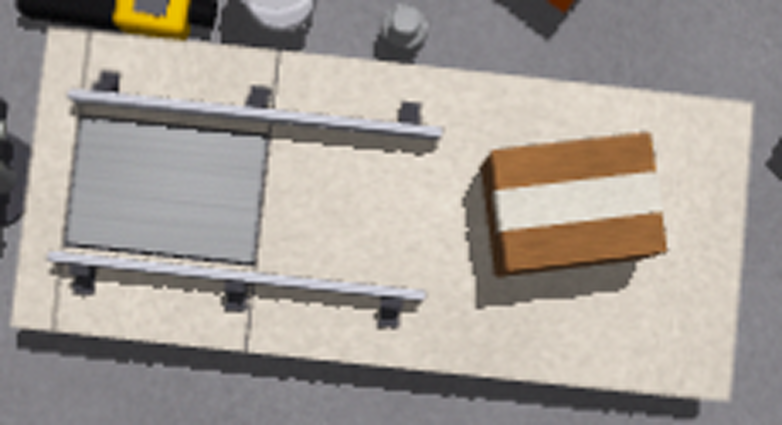

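View pics/crop2.png

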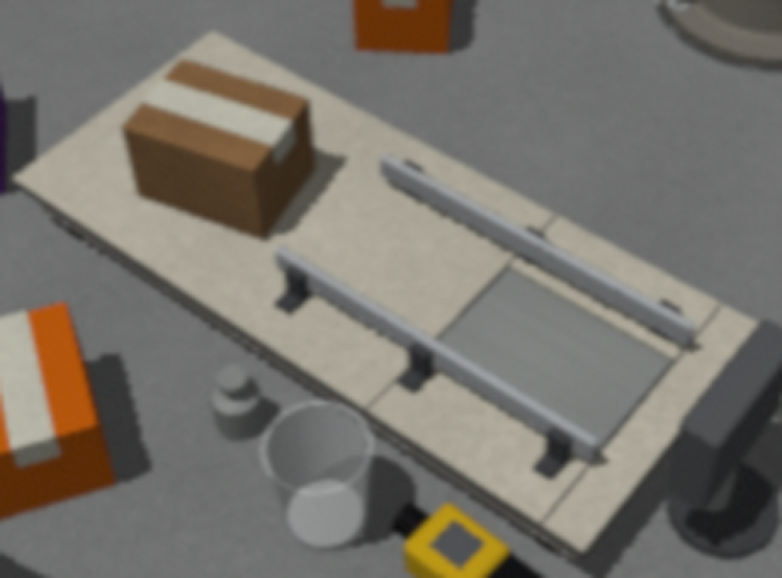

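The crops show deck corners (top crop) near (47,28), (752,102), (729,401), (12,326); carton top corners near (491,152), (652,134), (666,252), (500,273). I'll fit the poses from these corners in both views.

```bash
cat >> h.py <<'E'
def rigid(L,W):
    L=np.array(L,float);W=np.array(W,float)[:,:2];l=L-L.mean(0);w=W-W.mean(0)
    a=np.arctan2((l[:,0]*w[:,1]-l[:,1]*w[:,0]).sum(),(l*w).sum())
    R=np.array([[np.cos(a),-np.sin(a)],[np.sin(a),np.cos(a)]]);t=W.mean(0)-R@L.mean(0)
    return a,t,W-(L@R.T+t)
E
python3 - <<'E'
from h import *
np.set_printoptions(precision=2,suppress=True)
top=bot.read_camera("top");sc=bot.read_camera("scene")
t=lambda p:(np.array(p)+.5)/3.4+[145,125]-.5
s=lambda p:(np.array(p)+.5)/3.4+[130,125]-.5
# deck
L=[[120,220],[120,-350],[-120,-350],[-120,220]]
print("deck top",*rigid(L,onz(top,t([[47,28],[752,102],[729,401],[12,326]]),60)))
# scene: corners far-infeed(12,178), near-infeed(212,31), far-end(585,552)
print("deck scene",*rigid([[120,-350],[-120,-350],[120,220]],onz(sc,s([[14,178],[212,31],[585,552]]),60)))
# plate
L=[[50,184],[50,36],[-50,36],[-50,184]]
print("plate top",*rigid(L,onz(top,t([[80,116],[268,132],[256,264],[65,243]]),60)))
# rail ends, top centre at z=93
L=[[63,190],[63,-100],[-63,-100],[-63,190]]
print("rails top",*rigid(L,onz(top,t([[70,97],[441,133],[424,296],[50,258]]),93)))
print("rails scene",*rigid([[63,-100],[-63,-100],[63,190],[-63,190]],onz(sc,s([[283,254],[387,158],[598,451],[692,336]]),93)))
# carton top z=140
L=[[45,60],[45,-60],[-45,-60],[-45,60]]
print("carton top",*rigid(L,onz(top,t([[491,152],[652,134],[666,252],[500,273]]),140)))
# scene top corners: far/front? (125,127)=+x -y ; (181,62)=-x,-y ; (309,101)=-x,+y ; (250,164)=+x,+y
print("carton scene",*rigid([[45,-60],[-45,-60],[-45,60],[45,60]],onz(sc,s([[125,127],[181,62],[309,101],[252,165]]),140)))
E
```

```text
deck top -0.11076506577113857 [532.91 -61.81] [[-0.06  0.57]
 [ 0.15  0.61]
 [-0.55  0.3 ]
 [ 0.46 -1.48]]
deck scene -0.11165728513384833 [535.93 -64.66] [[-0.68  0.4 ]
 [ 0.44 -0.58]
 [ 0.24  0.18]]
plate top -0.1033990358311313 [534.74 -62.85] [[ 1.12  1.24]
 [ 2.17 -1.09]
 [-2.81 -1.82]
 [-0.49  1.67]]
rails top -0.10799682659659707 [531.42 -62.81] [[-0.96 -1.95]
 [ 0.07  1.33]
 [ 0.63  2.3 ]
 [ 0.26 -1.68]]
rails scene -0.1267117511479096 [540.38 -60.22] [[ 0.71  3.9 ]
 [-1.76 -0.3 ]
 [-1.07 -0.39]
 [ 2.11 -3.21]]
carton top 0.09913885003741547 [ 524.12 -263.42] [[-1.49 -1.22]
 [-0.35 -1.15]
 [ 2.14 -0.22]
 [-0.3   2.6 ]]
carton scene 0.12094848708835299 [ 529.05 -266.93] [[-2.3   2.65]
 [ 3.67  2.92]
 [ 3.47  0.67]
 [-4.84 -6.24]]
```

Lane frame is about (534, -63) with yaw -0.111. The carton sits at lane (+13.6, -201), turned +0.21 relative to the lane. First I'll square and centre it on the open infeed with a flat two-finger sweep from the far side. Then I'll push it in from behind.

```bash
cat >> h.py <<'E'
LO=np.array([534.3,-63.]);LA=-0.111
LR=np.array([[np.cos(LA),-np.sin(LA)],[np.sin(LA),np.cos(LA)]])
def goto(x,y,z,yawl):
    """report the tool-axis move to lane (x,y), world z, yaw rel lane"""
    s=bot.sense();p=s["ee_pos"];yw=s["ee_rot"][2];w=LR@[x,y]+LO-p[:2]
    tx=np.array([np.cos(yw),np.sin(yw)]);ty=np.array([np.sin(yw),-np.cos(yw)])
    dy=(yawl+LA-yw+np.pi)%(2*np.pi)-np.pi
    l=LR.T@(p[:2]-LO)
    print("t %.2f lane %.1f %.1f z %.1f yawrel %.3f | tool dx %.1f dy %.1f dz %.1f yaw %.1f deg | F %s rp %s g %.1f"%(s["time"],l[0],l[1],p[2],yw-LA,w@tx,w@ty,p[2]-z,-np.degrees(dy),np.round(s["force"],1),np.round(s["ee_rot"][:2],3),s["grip_width"]))
E
python3 -m inch '{"translation": [[54,-13,0],[54,-13,0],[54,-13,0],[54,-13,0],[54,-13,0],[54,-13,0],[54,-13,0],[54,-13,0],[54,-13,0],[0,0,0]], "yaw": [0,0,0,0,0,0,0,0,0,0]}' 1
python3 -c "
from h import *
goto(110,-205,231,0)"
```

```text
time: 1.55
ee_pos: [585.6, -304.7, 227.4]
ee_rot: [-3.14, 0.001, 0.226]
force: [0.4, -0.3, 0.2]
grip_width: 85.6
t 1.55 lane 77.8 -234.6 z 227.4 yawrel 0.337 | tool dx 40.2 dy -17.2 dz -3.6 yaw 19.3 deg | F [ 0.4 -0.3  0.2] rp [-3.14e+00  1.00e-03] g 85.6
```

```bash

python3 -m inch '{"translation": [[20,-9,0],[20,-8,0],[0,0,0],[0,0,0],[0,0,0]], "yaw": [0,0,9.6,9.7,0]}'
python3 -c "
from h import *
goto(110,-205,85,0)
c=bot.read_camera('top');cv2.imwrite('pics/t2.png',cv2.cvtColor(c['img'],cv2.COLOR_RGB2BGR))"
```

```text
time: 2.17
ee_pos: [618.3, -282.6, 225.7]
ee_rot: [3.139, 0.007, -0.124]
force: [0.0, -0.7, 0.3]
grip_width: 85.3
t 2.17 lane 107.8 -209.0 z 225.7 yawrel -0.013 | tool dx 2.1 dy -4.0 dz 140.7 yaw -0.7 deg | F [ 0.  -0.7  0.3] rp [3.139 0.007] g 85.3
```

View pics/t2.png

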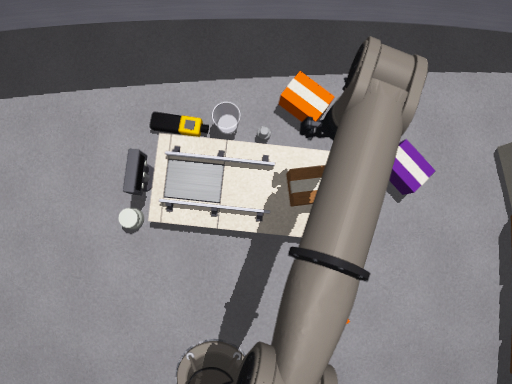

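The arm hangs over the infeed's far side, and the far orange look-alike (px 281-334, 73-127) is nearby. I'll check clearance before lowering.

```bash

python3 -c "
from h import *
np.set_printoptions(precision=0,suppress=True)
c=bot.read_camera('top')
for z in (80,):
  p=onz(c,[[301,73],[334,98],[313,127],[281,102]],z)[:,:2];print((p-LO)@LR)
p=onz(c,[[264,132],[226,115],[227,103]],60)[:,:2];print((p-LO)@LR)
"
```

```text
[[ 321. -148.]
 [ 261. -244.]
 [ 173. -193.]
 [ 232. -101.]]
[[150. -64.]
 [186.  44.]
 [220.  45.]]
```

```bash

python3 -m inch '{"translation": [[2,-4,35],[0,0,35],[0,0,35],[0,0,35],[0,0,0]], "yaw": [-0.7,0,0,0,0]}'
python3 -c "
from h import *
goto(82,-205,85,0)"
```

```text
time: 2.9
ee_pos: [619.4, -282.5, 84.1]
ee_rot: [3.137, 0.003, -0.103]
force: [0.2, 1.3, -0.2]
grip_width: 85.1
t 2.90 lane 108.9 -208.7 z 84.1 yawrel 0.008 | tool dx -26.8 dy -4.0 dz -0.9 yaw 0.5 deg | F [ 0.2  1.3 -0.2] rp [3.137e+00 3.000e-03] g 85.1
```

```bash

python3 -m inch '{"translation": [[-8,-4,0],[-8,0,0],[-7,0,0],[-4,0,0],[-4,0,0],[0,0,0]], "yaw": [0.5,0,0,0,0,0]}'
python3 -c "
from h import *
goto(56,-205,85,0)"
python3 -m inch '{"translation": [[-3,0,0],[-3,0,0],[-3,0,0],[-3,0,0],[0,0,0]], "yaw": [0,0,0,0,0]}'
python3 -c "
from h import *
goto(56,-205,85,0)
c=bot.read_camera('scene');b=cv2.cvtColor(c['img'],cv2.COLOR_RGB2BGR)
cv2.imwrite('pics/s3.png',cv2.resize(b[100:295,130:360],None,fx=3,fy=3))"
```

```text
time: 3.65
ee_pos: [590.9, -277.3, 91.7]
ee_rot: [3.132, -0.01, -0.111]
force: [0.3, 0.7, 0.4]
grip_width: 85.4
t 3.65 lane 80.0 -206.7 z 91.7 yawrel -0.000 | tool dx -24.0 dy -1.7 dz 6.7 yaw -0.0 deg | F [0.3 0.7 0.4] rp [ 3.132 -0.01 ] g 85.4
time: 4.28
ee_pos: [579.7, -277.7, 92.1]
ee_rot: [3.13, -0.013, -0.111]
force: [1.6, -1.3, -0.3]
grip_width: 85.1
t 4.28 lane 68.9 -208.4 z 92.1 yawrel -0.000 | tool dx -12.9 dy -3.4 dz 7.1 yaw -0.0 deg | F [ 1.6 -1.3 -0.3] rp [ 3.13  -0.013] g 85.1
```

View pics/s3.png

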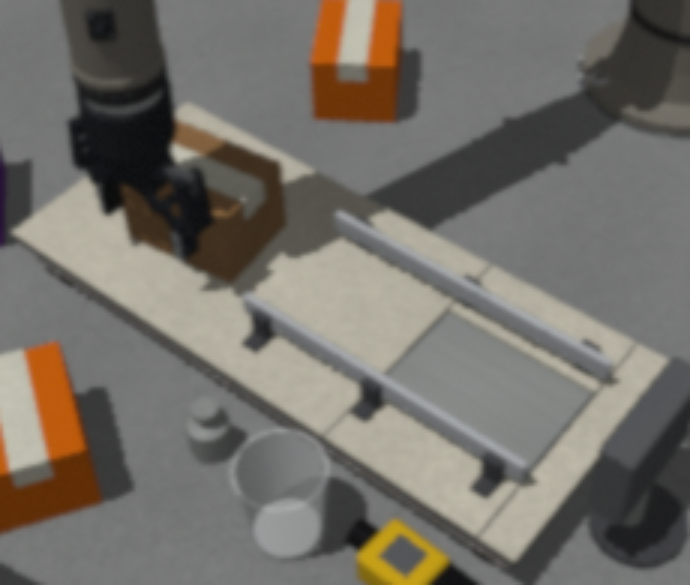

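The open fingers lie beside the carton's far face and contact has begun (about 2 N). I'll continue the sweep.

```bash

python3 -m inch '{"translation": [[-3,-1,1],[-3,-1,1],[-3,-1,1],[0,0,0]], "yaw": [0,0,0,0]}'
python3 -c "
from h import *
goto(56,-205,85,0)
c=bot.read_camera('scene');b=cv2.cvtColor(c['img'],cv2.COLOR_RGB2BGR)
cv2.imwrite('pics/s4.png',cv2.resize(b[120:230,130:280],None,fx=5,fy=5))"
```

```text
time: 4.82
ee_pos: [573.2, -274.1, 90.5]
ee_rot: [3.128, -0.019, -0.11]
force: [1.6, -1.4, -0.9]
grip_width: 85.2
t 4.83 lane 62.0 -205.5 z 90.5 yawrel 0.001 | tool dx -6.0 dy -0.5 dz 5.5 yaw 0.1 deg | F [ 1.6 -1.4 -0.9] rp [ 3.128 -0.019] g 85.2
```

View pics/s4.png

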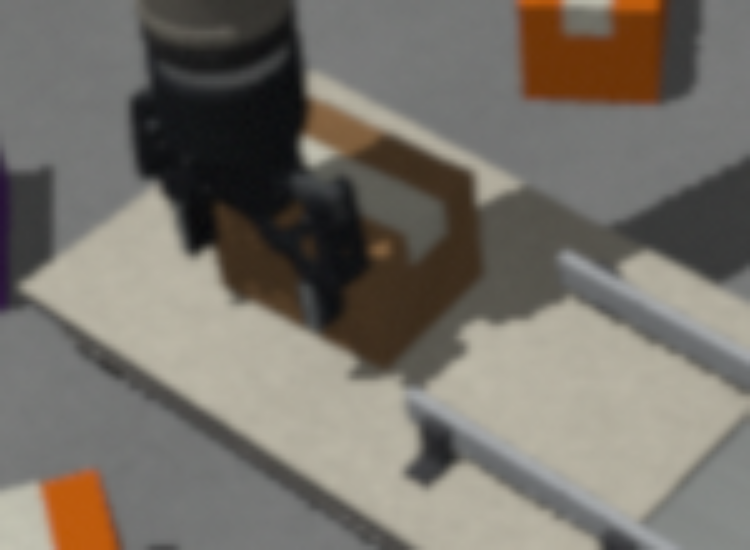

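Both fingers are near the face. The carton's front-far bottom corner is at crop (383,367) and the rear-far one at about (235,298). I'll measure these.

```bash

python3 -c "
from h import *
c=bot.read_camera('scene')
p=onz(c,(np.array([[383,367],[235,298]])+.5)/5+[130,120]-.5,60)[:,:2];print((p-LO)@LR)
p=onz(c,(np.array([[472,170]])+.5)/5+[130,120]-.5,140)[:,:2];print((p-LO)@LR)
"
python3 -m inch '{"translation": [[-3,0,1],[-3,0,1],[0,0,0],[0,0,0]], "yaw": [0,0,0,0]}'
python3 -c "
from h import *
goto(56,-205,85,0)
c=bot.read_camera('scene');b=cv2.cvtColor(c['img'],cv2.COLOR_RGB2BGR)
cv2.imwrite('pics/s5.png',cv2.resize(b[120:230,130:280],None,fx=5,fy=5))"
```

```text
[[  41.17331776 -145.40636917]
 [  52.95529544 -247.50075823]]
[[ -44.75157425 -148.67560532]]
time: 5.42
ee_pos: [570.0, -274.6, 90.3]
ee_rot: [3.126, -0.026, -0.109]
force: [3.3, -1.3, 2.0]
grip_width: 85.6
t 5.42 lane 58.9 -206.3 z 90.3 yawrel 0.002 | tool dx -2.9 dy -1.3 dz 5.3 yaw 0.1 deg | F [ 3.3 -1.3  2. ] rp [ 3.126 -0.026] g 85.6
```

View pics/s5.png

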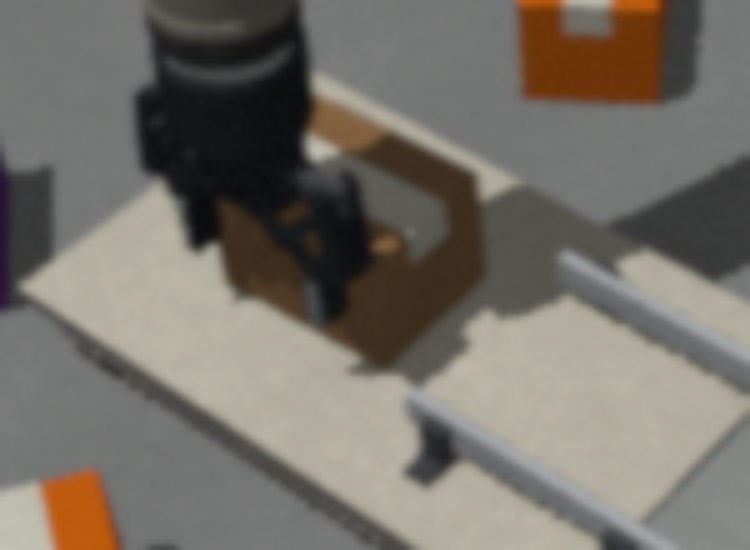

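```bash

python3 -m inch '{"translation": [[-3,-1,1],[-3,0,1],[-2,0,0],[0,0,0],[0,0,0]], "yaw": [0,0,0,0,0]}'
python3 -c "
from h import *
goto(56,-205,85,0)
c=bot.read_camera('scene');b=cv2.cvtColor(c['img'],cv2.COLOR_RGB2BGR)
cv2.imwrite('pics/s6.png',cv2.resize(b[120:230,130:280],None,fx=5,fy=5))"
```

```text
time: 6.1
ee_pos: [564.1, -273.2, 89.3]
ee_rot: [3.125, -0.032, -0.109]
force: [4.6, -2.0, 2.0]
grip_width: 85.5
t 6.10 lane 52.9 -205.6 z 89.3 yawrel 0.002 | tool dx 3.1 dy -0.6 dz 4.3 yaw 0.1 deg | F [ 4.6 -2.   2. ] rp [ 3.125 -0.032] g 85.5
```

View pics/s6.png

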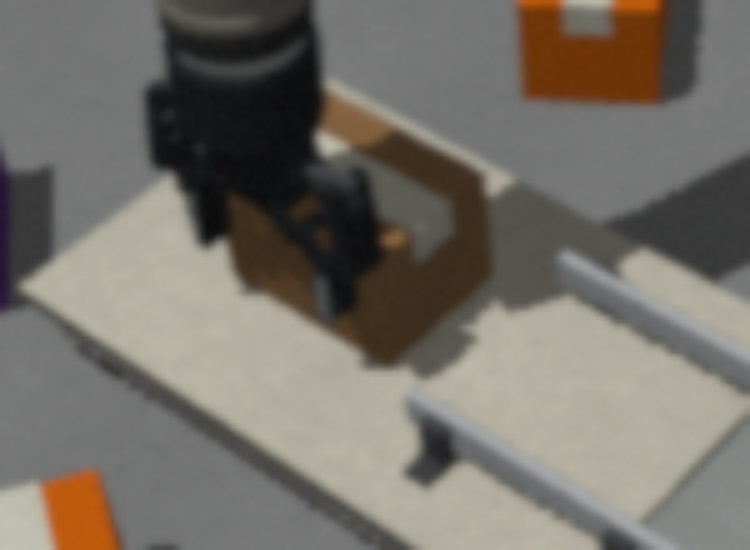

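```bash

python3 -c "
from h import *
c=bot.read_camera('scene')
p=onz(c,(np.array([[388,365],[250,292]])+.5)/5+[130,120]-.5,60)[:,:2];print((p-LO)@LR)
p=onz(c,(np.array([[487,179]])+.5)/5+[130,120]-.5,140)[:,:2];print((p-LO)@LR)
"
python3 -m inch '{"translation": [[15,0,0],[25,0,0],[0,0,-50],[0,0,-50],[0,0,-30],[0,0,0]], "yaw": [0,0,0,0,0,0]}'
python3 -c "
from h import *
goto(0,-310,210,1.571)
for n,r in (('top',(125,250,145,375)),('scene',(125,295,130,360))):
  c=bot.read_camera(n);b=cv2.cvtColor(c['img'],cv2.COLOR_RGB2BGR)
  cv2.imwrite('pics/%s7.png'%n,cv2.resize(b[r[0]:r[1],r[2]:r[3]],None,fx=3.4,fy=3.4,interpolation=cv2.INTER_CUBIC))"
```

```text
[[  38.42654125 -144.23668071]
 [  44.44584617 -244.11924288]]
[[ -44.18579682 -137.57059393]]
time: 6.95
ee_pos: [586.3, -266.7, 208.6]
ee_rot: [-3.139, 0.02, -0.111]
force: [-0.2, -0.5, -0.3]
grip_width: 85.3
t 6.95 lane 74.3 -196.7 z 208.6 yawrel 0.000 | tool dx -74.3 dy 113.3 dz -1.4 yaw -90.0 deg | F [-0.2 -0.5 -0.3] rp [-3.139  0.02 ] g 85.3
```

View pics/scene7.png

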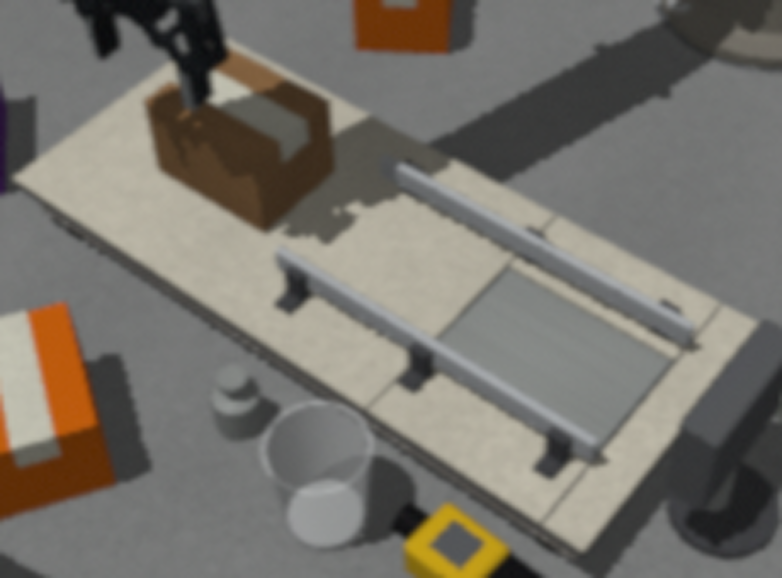

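View pics/top7.png

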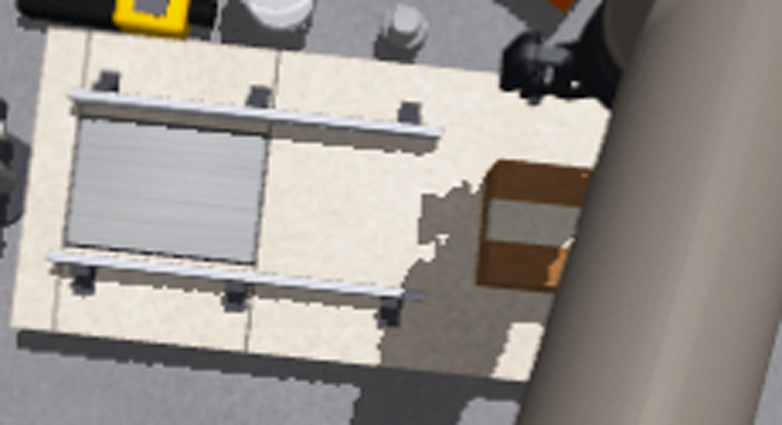

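The carton is now close to square: front top corners in the top crop are at (497,160) and (480,285). Moving behind it and turning the tool.

```bash

python3 -m inch '{"translation": [[-18,28,0],[-18,28,0],[-18,28,0],[-18,28,0],[0,0,0],[0,0,0],[0,0,0],[0,0,0],[0,0,0],[0,0,0]], "yaw": [0,0,0,0,-10,-10,-10,-10,-10,-10]}' 0.1
python3 -m inch '{"translation": [[0,0,0],[0,0,0],[0,0,0],[0,0,0]], "yaw": [-10,-10,-10,0]}'
python3 -c "
from h import *
goto(0,-310,210,1.571)
for n,r in (('top',(125,250,145,375)),('scene',(125,295,130,360))):
  c=bot.read_camera(n);b=cv2.cvtColor(c['img'],cv2.COLOR_RGB2BGR)
  cv2.imwrite('pics/%s8.png'%n,cv2.resize(b[r[0]:r[1],r[2]:r[3]],None,fx=3.4,fy=3.4,interpolation=cv2.INTER_CUBIC))"
```

```text
time: 8.3
ee_pos: [477.8, -359.9, 176.0]
ee_rot: [-3.046, 0.008, 0.971]
force: [-0.5, -0.2, -0.5]
grip_width: 46.6
time: 8.8
ee_pos: [469.7, -354.3, 164.7]
ee_rot: [-3.032, -0.057, 1.508]
force: [-0.2, -0.6, 0.0]
grip_width: 46.9
t 8.80 lane -32.0 -296.7 z 164.7 yawrel 1.619 | tool dx -14.8 dy 31.3 dz -45.3 yaw 2.7 deg | F [-0.2 -0.6  0. ] rp [-3.032 -0.057] g 46.9
```

View pics/scene8.png

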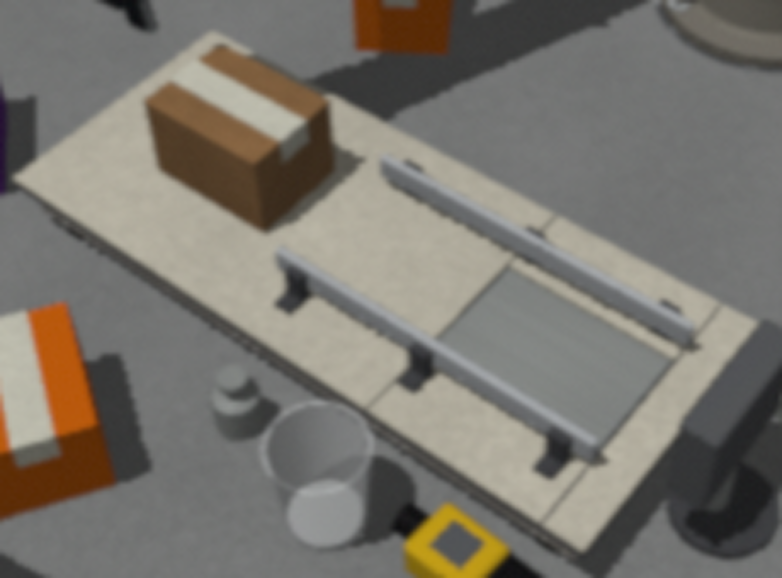

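View pics/top8.png

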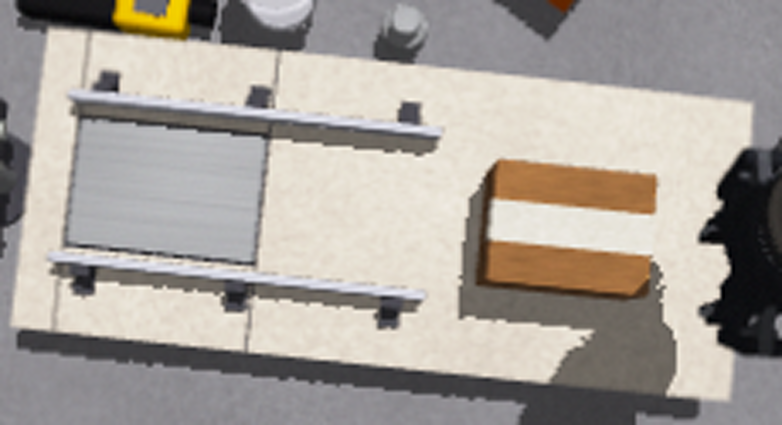

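The carton is clear in both views: top crop corners (499,160), (656,176), (477,285); scene crop (147,101), (327,99), (257,163).

```bash

python3 - <<'E'
from h import *
np.set_printoptions(precision=2,suppress=True)
top=bot.read_camera("top");sc=bot.read_camera("scene")
t=lambda p:(np.array(p)+.5)/3.4+[145,125]-.5
s=lambda p:(np.array(p)+.5)/3.4+[130,125]-.5
def rep(n,r): print(n,"lane",LR.T@(r[1]-LO),"yaw",r[0]-LA,r[2].ravel())
rep("top",rigid([[45,60],[45,-60],[-45,60]],onz(top,t([[499,160],[656,176],[477,285]]),140)))
rep("sc",rigid([[45,-60],[-45,60],[45,60]],onz(sc,s([[147,101],[328,100],[255,164]]),140)))
E
```

```text
top lane [  -8.81 -196.15] yaw -0.011801003098934656 [-0.27 -3.31  2.21  0.14 -1.94  3.16]
sc lane [  -3.09 -200.15] yaw 0.010777156724662423 [-1.45  2.98  1.67 -2.5  -0.22 -0.49]
```

Carton is at about x=-6, y=-198, yaw≈0. I'll lower behind it and push with a slight +x drift, which friction will carry, to centre it.

```bash

python3 -m inch '{"translation": [[-7,9,-5],[-7,9,-5],[0,9,0],[0,0,0]], "yaw": [1.5,1.5,0,0]}'
python3 -c "
from h import *
goto(-6,-305,92,1.571)"
```

```text
time: 9.5
ee_pos: [498.3, -371.4, 172.7]
ee_rot: [-3.032, -0.048, 1.451]
force: [-1.3, 0.2, 0.5]
grip_width: 47.3
t 9.50 lane -1.6 -310.5 z 172.7 yawrel 1.562 | tool dx 5.5 dy -4.4 dz 80.7 yaw -0.5 deg | F [-1.3  0.2  0.5] rp [-3.032 -0.048] g 47.3
```

```bash

python3 -m inch '{"translation": [[5,-4,20],[0,0,20],[0,0,20],[0,0,18],[0,0,0]], "yaw": [0,0,0,0,0]}'
python3 -c "
from h import *
goto(-6,-280,92,1.571)
for n,r in (('top',(125,250,145,375)),('scene',(125,295,130,360))):
  c=bot.read_camera(n);b=cv2.cvtColor(c['img'],cv2.COLOR_RGB2BGR)
  cv2.imwrite('pics/%s9.png'%n,cv2.resize(b[r[0]:r[1],r[2]:r[3]],None,fx=3.4,fy=3.4,interpolation=cv2.INTER_CUBIC))"
```

```text
time: 10.12
ee_pos: [485.5, -358.9, 93.9]
ee_rot: [-3.03, -0.049, 1.452]
force: [-1.1, -0.7, 0.1]
grip_width: 46.7
t 10.12 lane -15.7 -299.5 z 93.9 yawrel 1.563 | tool dx 19.6 dy 9.5 dz 1.9 yaw -0.4 deg | F [-1.1 -0.7  0.1] rp [-3.03  -0.049] g 46.7
```

View pics/top9.png

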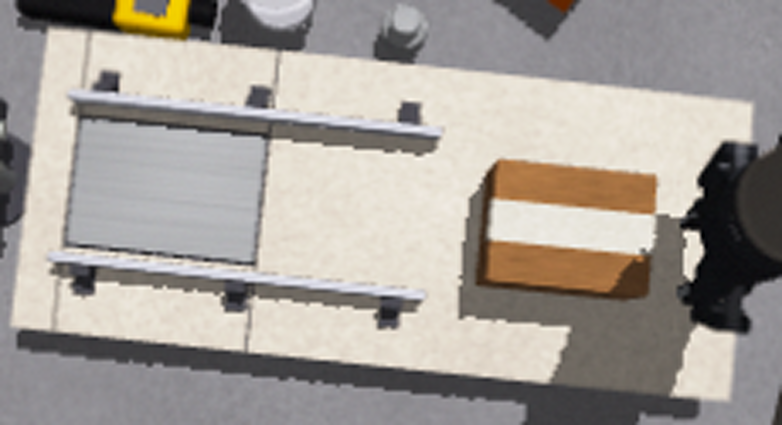

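The gripper is behind the carton, slightly to the near side. I'll shift +9 mm across, then approach.

```bash

python3 -m inch '{"translation": [[0,6,0],[0,5,0],[6,0,0],[6,0,0],[0,0,0]], "yaw": [0,0,0,0,0]}'
python3 -c "
from h import *
goto(-6,-270,92,1.571)"
python3 -m inch '{"translation": [[4,0,0],[4,0,0],[4,0,0],[0,0,0]], "yaw": [0,0,0,0]}'
python3 -c "
from h import *
goto(-6,-270,92,1.571)
for n,r in (('top',(125,250,145,375)),('scene',(125,295,130,360))):
  c=bot.read_camera(n);b=cv2.cvtColor(c['img'],cv2.COLOR_RGB2BGR)
  cv2.imwrite('pics/%s10.png'%n,cv2.resize(b[r[0]:r[1],r[2]:r[3]],None,fx=3.4,fy=3.4,interpolation=cv2.INTER_CUBIC))"
```

```text
time: 10.85
ee_pos: [502.8, -348.5, 98.1]
ee_rot: [-3.039, -0.045, 1.453]
force: [0.6, 0.1, -1.0]
grip_width: 46.9
t 10.85 lane 0.3 -287.2 z 98.1 yawrel 1.564 | tool dx 17.2 dy -6.4 dz 6.1 yaw -0.4 deg | F [ 0.6  0.1 -1. ] rp [-3.039 -0.045] g 46.9
time: 11.35
ee_pos: [503.9, -335.7, 98.7]
ee_rot: [-3.039, -0.045, 1.454]
force: [-1.3, -1.0, 0.3]
grip_width: 46.8
t 11.35 lane 0.0 -274.4 z 98.7 yawrel 1.565 | tool dx 4.4 dy -6.1 dz 6.7 yaw -0.4 deg | F [-1.3 -1.   0.3] rp [-3.039 -0.045] g 46.8
```

View pics/top10.png

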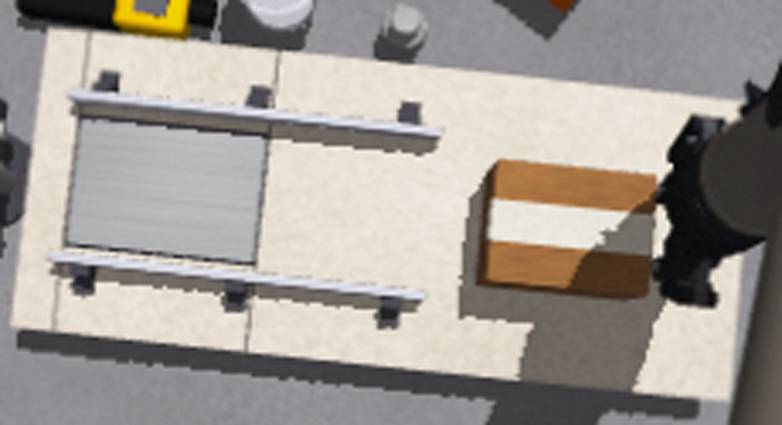

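View pics/scene10.png

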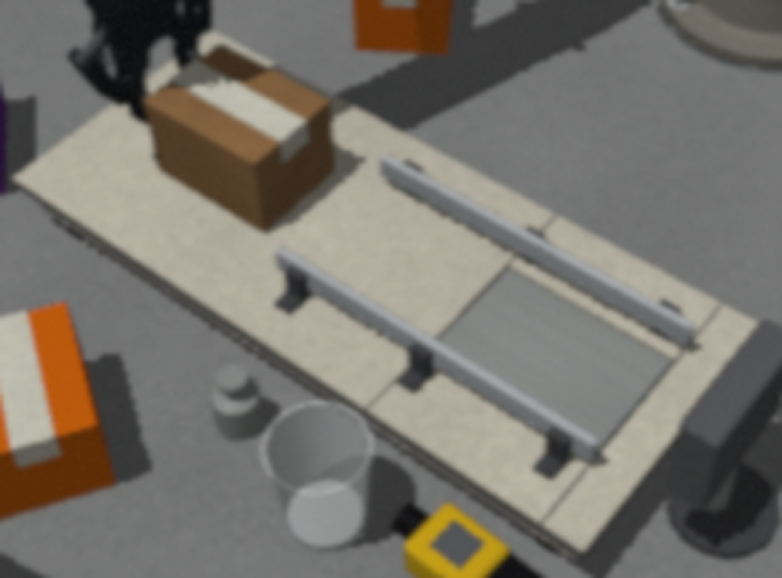

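```bash

python3 -m inch '{"translation": [[0,0,4],[4,0,1],[5,0.6,0],[5,0.6,0],[5,0.6,0],[5,0.6,0],[0,0,0]], "yaw": [0,-0.4,0,0,0,0,0]}'
python3 -c "
from h import *
goto(0,-240,94,1.571)
for n,r in (('top',(125,250,145,375)),('scene',(125,295,130,360))):
  c=bot.read_camera(n);b=cv2.cvtColor(c['img'],cv2.COLOR_RGB2BGR)
  cv2.imwrite('pics/%s11.png'%n,cv2.resize(b[r[0]:r[1],r[2]:r[3]],None,fx=3.4,fy=3.4,interpolation=cv2.INTER_CUBIC))"
```

```text
time: 12.32
ee_pos: [507.2, -314.6, 93.6]
ee_rot: [-3.038, -0.041, 1.457]
force: [0.5, -0.6, -0.5]
grip_width: 46.9
t 12.32 lane 0.9 -253.0 z 93.6 yawrel 1.568 | tool dx 13.0 dy -0.9 dz -0.4 yaw -0.1 deg | F [ 0.5 -0.6 -0.5] rp [-3.038 -0.041] g 46.9
```

View pics/top11.png

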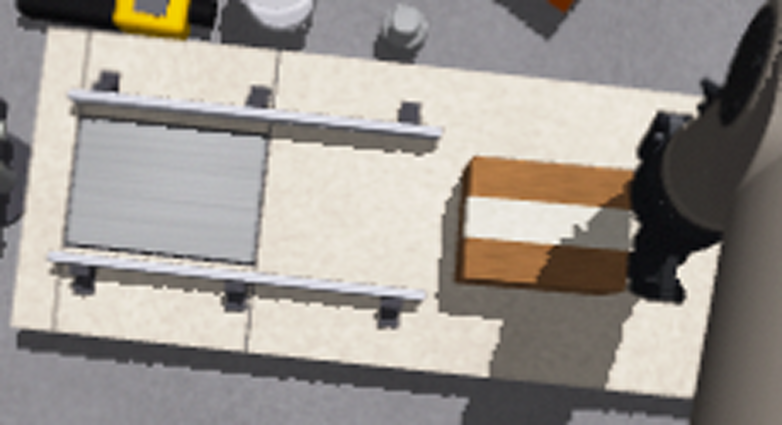

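View pics/scene11.png

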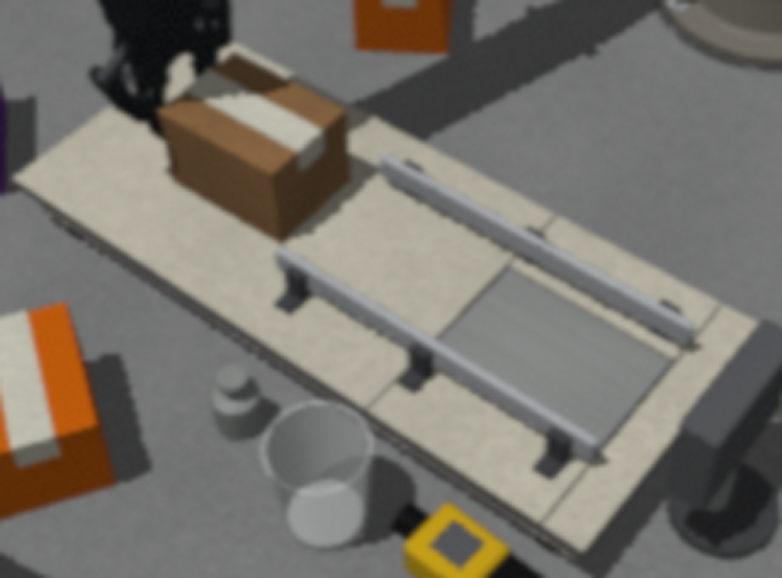

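The carton has moved forward in contact with both fingers. Front top corners: top crop (475,157), (459,280); scene crop (348,108), (275,173), rear-far (159,110).

```bash
cat >> h.py <<'E'
def carton(tp,sp):
    np.set_printoptions(precision=1,suppress=True)
    top=bot.read_camera("top");sc=bot.read_camera("scene")
    t=lambda p:(np.array(p)+.5)/3.4+[145,125]-.5
    s=lambda p:(np.array(p)+.5)/3.4+[130,125]-.5
    # lane origins as each camera sees them
    for n,r,o in (("top",rigid([[45,60],[-45,60],[45,-60]],onz(top,t(tp),140)),[532.9,-61.8]),("sc",rigid([[45,60],[-45,60],[45,-60]],onz(sc,s(sp),140)),[535.9,-64.7])):
        print(n,"lane",LR.T@(r[1]-o),"yaw %.3f"%(r[0]-LA),r[2].ravel())
E
python3 -c "
from h import *
carton([[475,157],[459,280],[632,172]],[[275,173],[348,108],[159,110]])"
```

```text
top lane [  -5.7 -181.1] yaw 0.005 [-0.4 -2.5 -0.5  1.   0.8  1.5]
sc lane [  -5.5 -181.4] yaw 0.024 [-0.7  0.3  0.9 -0.4 -0.2  0.1]
```

```bash

python3 -m inch '{"translation": [[5,1,0],[5,1,0],[5,1,0],[5,1,0],[5,1,0],[5,1,0],[0,0,0]], "yaw": [0,0,0,0,0,0,0]}'
python3 -c "
from h import *
goto(0,-240,94,1.571)
for n,r in (('top',(125,250,145,375)),('scene',(125,295,130,360))):
  c=bot.read_camera(n);b=cv2.cvtColor(c['img'],cv2.COLOR_RGB2BGR)
  cv2.imwrite('pics/%s12.png'%n,cv2.resize(b[r[0]:r[1],r[2]:r[3]],None,fx=3.4,fy=3.4,interpolation=cv2.INTER_CUBIC))"
```

```text
time: 13.4
ee_pos: [516.1, -285.3, 93.8]
ee_rot: [-3.037, -0.038, 1.456]
force: [0.3, -1.2, -1.5]
grip_width: 46.4
t 13.40 lane 6.6 -222.9 z 93.8 yawrel 1.567 | tool dx -17.1 dy -6.5 dz -0.2 yaw -0.2 deg | F [ 0.3 -1.2 -1.5] rp [-3.037 -0.038] g 46.4
```

View pics/top12.png

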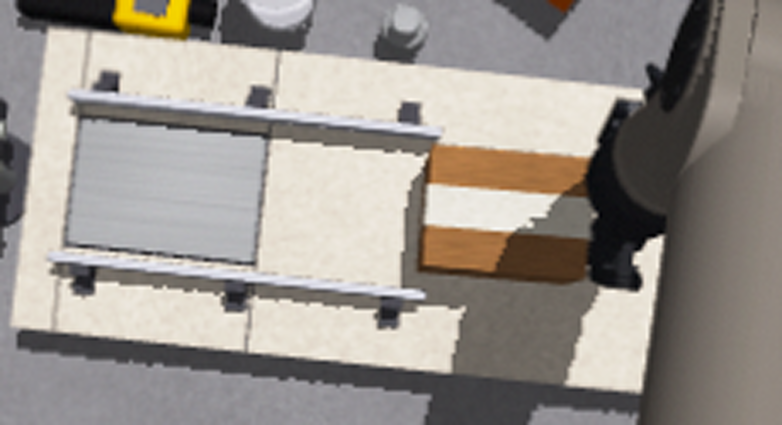

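View pics/scene12.png

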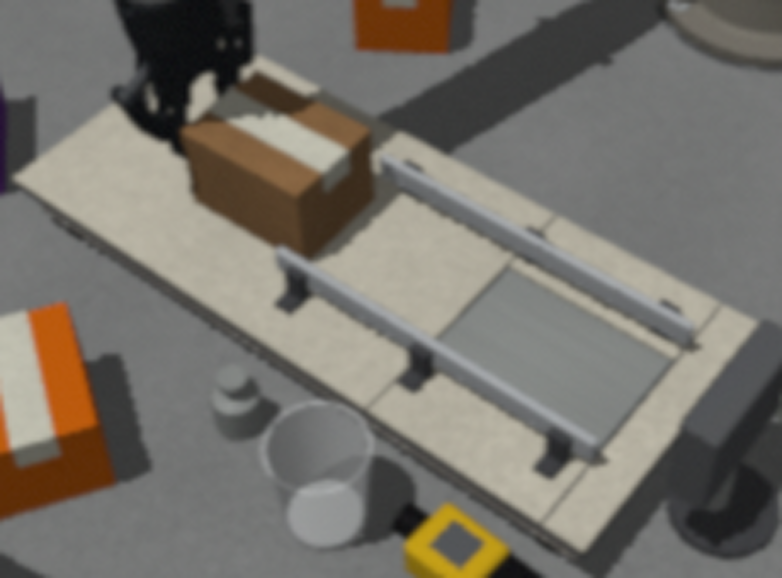

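Front corners are now at top crop (434,143), (420,268) and scene crop (372,131), (299,192), with the nose just at the rails' mouth.

```bash
python3 -c "
from h import *
carton([[434,144],[420,268],[590,159]],[[300,193],[372,130],[183,132]])"
```

```text
top lane [   0.6 -150.8] yaw 0.015 [ 0.3 -2.6 -0.5  0.1  0.3  2.6]
sc lane [   0.8 -150.5] yaw 0.027 [-2.8 -1.7  2.8 -0.4  0.   2.1]
```

```bash

python3 -m inch '{"translation": [[6,0,0],[6,0,0],[6,0,0],[6,0,0],[6,0,0],[6,0,0],[6,0,0],[6,0,0],[6,0,0],[0,0,0]], "yaw": [0.1,0,0,0,0,0,0,0,0,0]}'
python3 -c "
from h import *
goto(6,38,95,1.571)
for n,r in (('top',(125,250,145,375)),('scene',(125,295,130,360))):
  c=bot.read_camera(n);b=cv2.cvtColor(c['img'],cv2.COLOR_RGB2BGR)
  cv2.imwrite('pics/%s13.png'%n,cv2.resize(b[r[0]:r[1],r[2]:r[3]],None,fx=3.4,fy=3.4,interpolation=cv2.INTER_CUBIC))"
```

```text
time: 14.85
ee_pos: [522.3, -230.1, 95.9]
ee_rot: [-3.036, -0.036, 1.452]
force: [0.8, -0.4, 0.4]
grip_width: 46.6
t 14.85 lane 6.6 -167.4 z 95.9 yawrel 1.563 | tool dx 205.4 dy -2.1 dz 0.9 yaw -0.4 deg | F [ 0.8 -0.4  0.4] rp [-3.036 -0.036] g 46.6
```

View pics/top13.png

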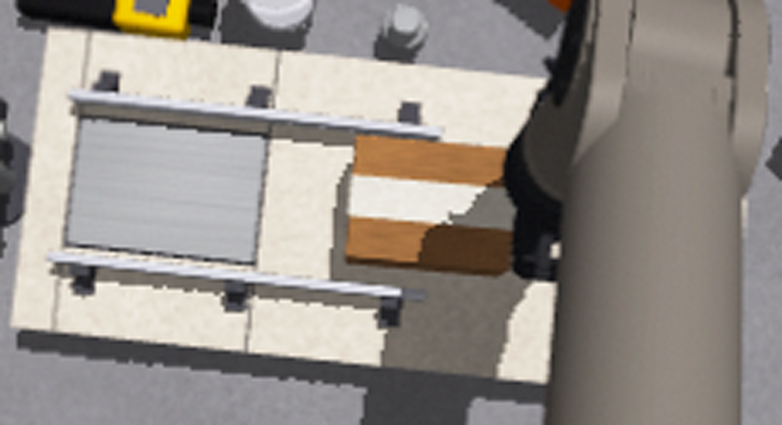

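View pics/scene13.png

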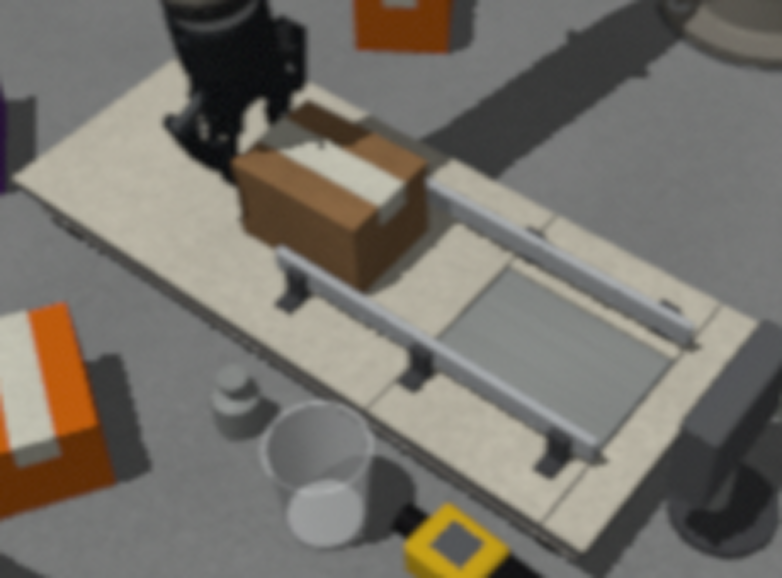

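The carton is entering the lane. Front corners: top crop (358,137), (346,263); scene crop (428,163), (357,229).

```bash
python3 -c "
from h import *
carton([[358,137],[347,263],[514,151]],[[358,231],[428,163],[235,161]])"
```

```text
top lane [  0.  -96.2] yaw 0.034 [ 1.2 -2.5 -0.8 -0.8 -0.4  3.4]
sc lane [  1.9 -93.7] yaw 0.005 [-1.7  1.   2.6 -1.6 -0.9  0.6]
```

```bash

python3 -m inch '{"translation": [[6,0,0],[6,0,0],[6,0,0],[6,0,0.3],[6,0,0.3],[6,0,0],[6,0,0],[6,0,0],[6,0,0],[0,0,0]], "yaw": [-0.2,-0.2,0,0,0,0,0,0,0,0]}'
python3 -c "
from h import *
goto(6,38,95,1.571)
for n,r in (('top',(125,250,145,375)),('scene',(125,295,130,360))):
  c=bot.read_camera(n);b=cv2.cvtColor(c['img'],cv2.COLOR_RGB2BGR)
  cv2.imwrite('pics/%s14.png'%n,cv2.resize(b[r[0]:r[1],r[2]:r[3]],None,fx=3.4,fy=3.4,interpolation=cv2.INTER_CUBIC))"
```

```text
time: 16.3
ee_pos: [527.9, -175.2, 96.8]
ee_rot: [-3.036, -0.034, 1.458]
force: [-0.3, -0.2, -0.4]
grip_width: 47.0
t 16.30 lane 6.1 -112.2 z 96.8 yawrel 1.569 | tool dx 150.2 dy -0.4 dz 1.8 yaw -0.1 deg | F [-0.3 -0.2 -0.4] rp [-3.036 -0.034] g 47.0
```

View pics/top14.png

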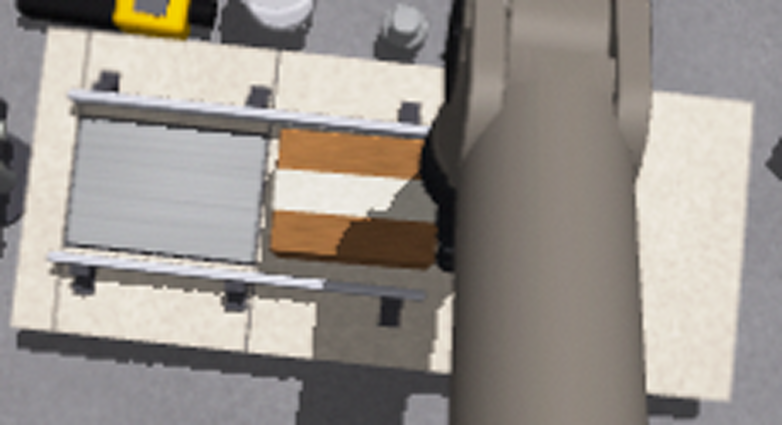

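View pics/scene14.png

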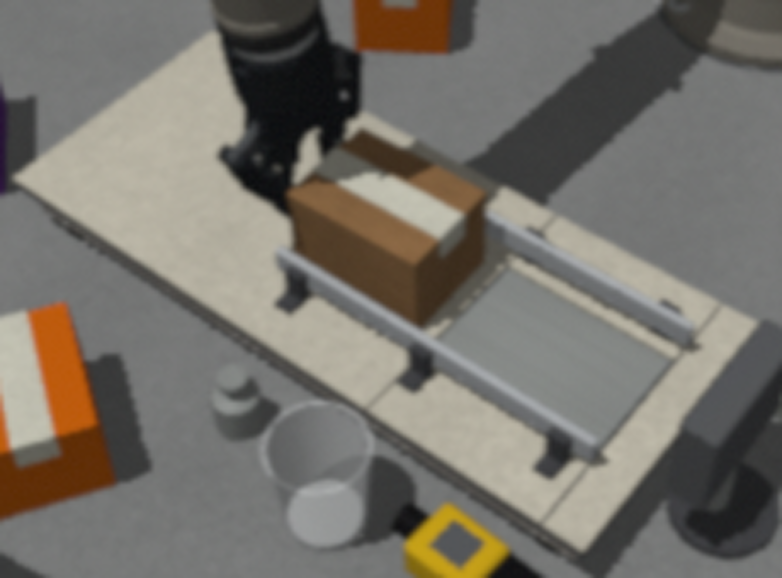

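The carton is inside the lane. Front corners: top crop (281,128), (271,253); scene crop (486,197), (417,266); rear-far (290,197).

```bash
python3 -c "
from h import *
carton([[281,128],[271,253],[437,142]],[[417,267],[486,198],[290,196]])"
```

```text
top lane [  1.  -40.1] yaw 0.036 [ 1.1 -2.3 -0.3 -1.5 -0.9  3.8]
sc lane [  4.  -37.3] yaw 0.006 [-2.7 -0.3  3.5 -1.7 -0.8  2. ]
```

```bash

python3 -m inch '{"translation": [[6,-0.3,0.2],[6,-0.3,0.2],[6,-0.3,0.2],[6,-0.3,0.3],[6,-0.3,0.3],[6,-0.3,0],[6,0,0],[6,0,0],[6,0,0],[0,0,0]], "yaw": [0,0,0,0,0,0,0,0,0,0]}'
python3 -c "
from h import *
goto(6,38,95,1.571)
for n,r in (('top',(125,250,145,375)),('scene',(125,295,130,360))):
  c=bot.read_camera(n);b=cv2.cvtColor(c['img'],cv2.COLOR_RGB2BGR)
  cv2.imwrite('pics/%s15.png'%n,cv2.resize(b[r[0]:r[1],r[2]:r[3]],None,fx=3.4,fy=3.4,interpolation=cv2.INTER_CUBIC))"
```

```text
time: 17.75
ee_pos: [531.7, -120.5, 97.2]
ee_rot: [-3.035, -0.03, 1.456]
force: [-0.3, -1.3, -0.7]
grip_width: 47.0
t 17.75 lane 3.8 -57.5 z 97.2 yawrel 1.567 | tool dx 95.5 dy 1.8 dz 2.2 yaw -0.3 deg | F [-0.3 -1.3 -0.7] rp [-3.035 -0.03 ] g 47.0
```

View pics/top15.png

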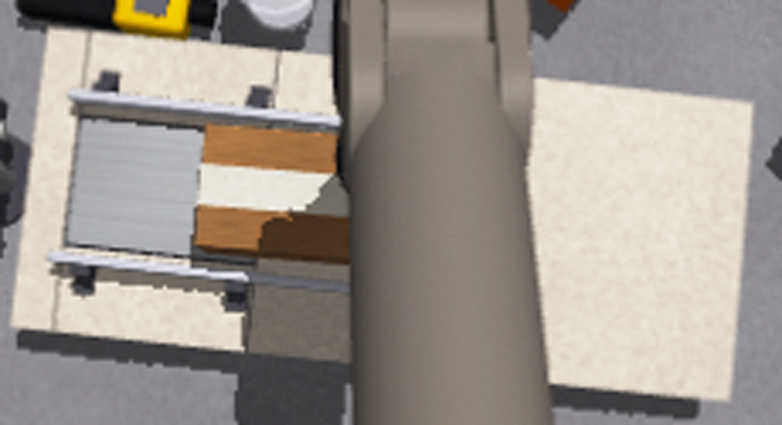

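View pics/scene15.png

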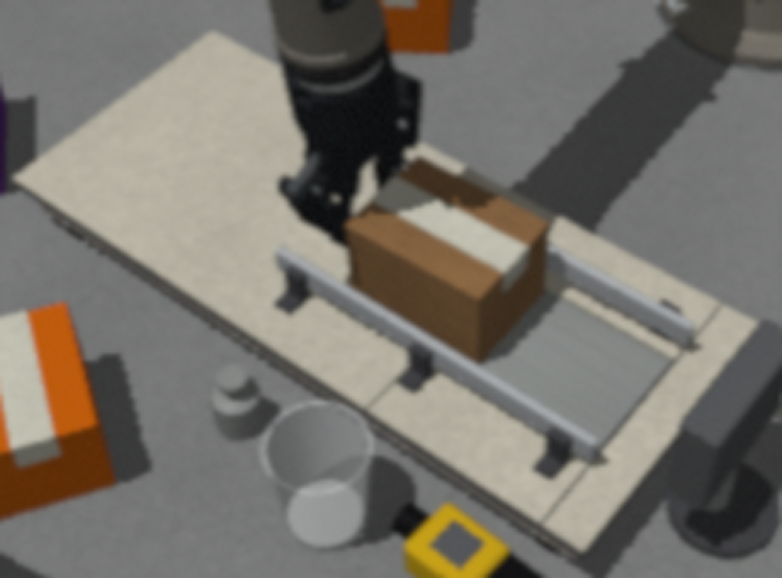

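Half onto the plate. Front corners: top crop (205,125), (194,247); scene crop (480,301), (548,228), rear-far (347,230).

```bash
python3 -c "
from h import *
carton([[205,125],[194,247],[360,137]],[[481,301],[548,228],[347,230]])"
```

```text
top lane [-1.3 15.7] yaw 0.038 [ 0.1 -2.6  0.7 -1.5 -0.8  4.2]
sc lane [ 2.9 16.7] yaw 0.030 [-2.6 -1.1  3.2 -1.3 -0.6  2.4]
```

```bash

python3 -m inch '{"translation": [[6,0,0.3],[6,0,0.2],[6,0,0.2],[6,0,0.3],[6,0,0.3],[6,0,0],[6,0,0],[6,0,0],[6,0,0],[0,0,0]], "yaw": [0.3,0.3,0.1,0,0,0,0,0,0,0]}'
python3 -c "
from h import *
goto(6,38,95,1.571)
for n,r in (('top',(125,250,145,375)),('scene',(125,295,130,360))):
  c=bot.read_camera(n);b=cv2.cvtColor(c['img'],cv2.COLOR_RGB2BGR)
  cv2.imwrite('pics/%s16.png'%n,cv2.resize(b[r[0]:r[1],r[2]:r[3]],None,fx=3.4,fy=3.4,interpolation=cv2.INTER_CUBIC))"
```

```text
time: 19.2
ee_pos: [538.4, -67.1, 97.2]
ee_rot: [-3.035, -0.024, 1.44]
force: [0.7, -2.3, -0.2]
grip_width: 47.0
t 19.20 lane 4.5 -3.6 z 97.2 yawrel 1.551 | tool dx 41.6 dy 0.6 dz 2.2 yaw -1.2 deg | F [ 0.7 -2.3 -0.2] rp [-3.035 -0.024] g 47.0
```

View pics/top16.png

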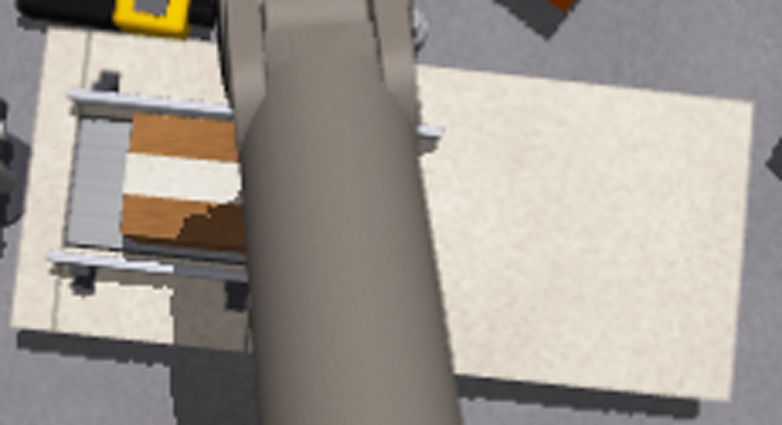

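View pics/scene16.png

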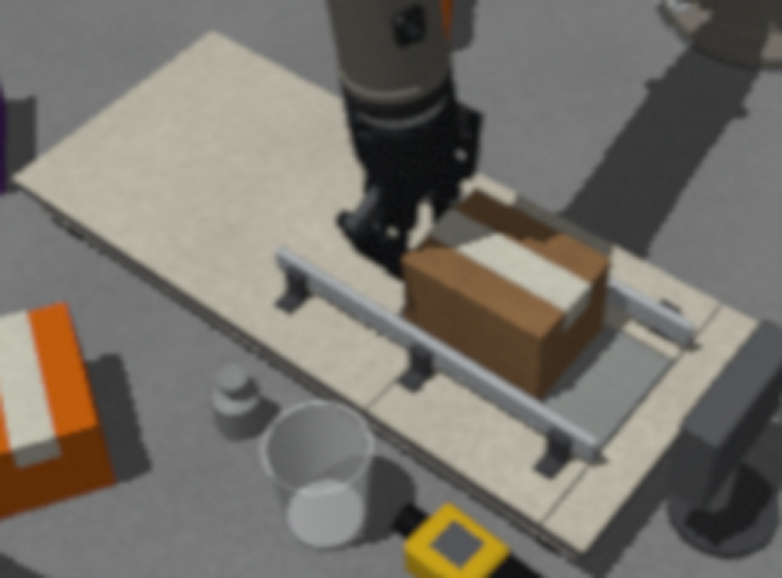

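Nearly there. Front corners: top crop (133,113), (121,237); scene crop (541,334), (608,263), rear-far (403,260).

```bash
python3 -c "
from h import *
carton([[133,114],[121,237],[285,130]],[[542,335],[608,263],[403,260]])"
```

```text
top lane [-0.3 69.8] yaw 0.025 [ 0.9 -2.9  0.5 -2.7 -1.5  5.6]
sc lane [ 2.1 68. ] yaw 0.006 [-4.3 -1.   4.7 -1.3 -0.4  2.3]
```

```bash

python3 -m inch '{"translation": [[6,0,0.3],[6,0,0.2],[6,0,0.2],[6,0,0.3],[6,0,0],[5,0,0],[0,0,0],[0,0,0]], "yaw": [0,0,0,0,0,0,0,0]}'
python3 -c "
from h import *
goto(6,38,95,1.571)
for n,r in (('top',(125,250,145,375)),('scene',(125,295,130,360))):
  c=bot.read_camera(n);b=cv2.cvtColor(c['img'],cv2.COLOR_RGB2BGR)
  cv2.imwrite('pics/%s17.png'%n,cv2.resize(b[r[0]:r[1],r[2]:r[3]],None,fx=3.4,fy=3.4,interpolation=cv2.INTER_CUBIC))"
```

```text
time: 20.4
ee_pos: [543.0, -34.8, 97.3]
ee_rot: [-3.035, -0.018, 1.436]
force: [-0.4, -3.6, 0.8]
grip_width: 47.1
t 20.40 lane 5.5 29.0 z 97.3 yawrel 1.547 | tool dx 9.0 dy 0.3 dz 2.3 yaw -1.4 deg | F [-0.4 -3.6  0.8] rp [-3.035 -0.018] g 47.1
```

View pics/top17.png

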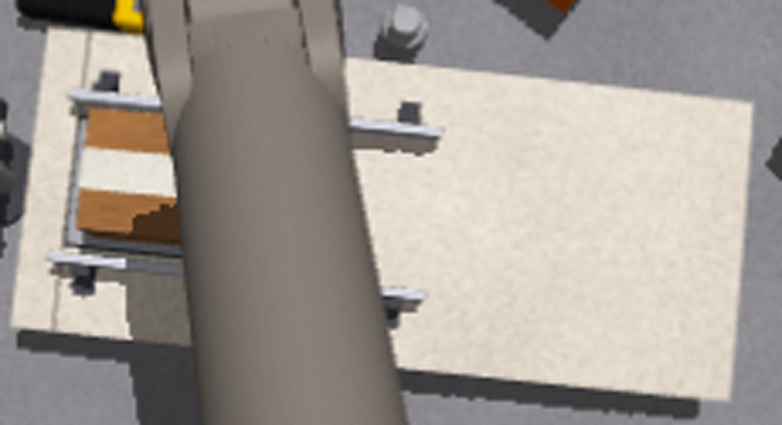

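View pics/scene17.png

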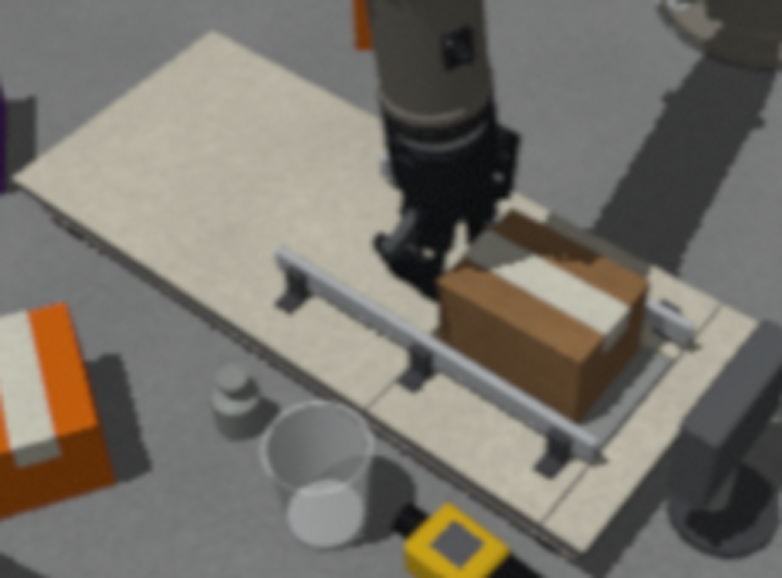

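```bash
python3 -c "
from h import *
carton([[89,108],[77,232],[240,125]],[[582,360],[648,286],[440,282]])
c=bot.read_camera('scene')
s=lambda p:(np.array(p)+.5)/3.4+[130,125]-.5
p=onz(c,s([[578,420]]),60)[:,:2]
print('front-far bottom',(p-[535.9,-64.7])@LR)
print('plate front-far/near edge',(onz(c,s([[672,352]]),60)[:,:2]-[535.9,-64.7])@LR)"
```

```text
top lane [  0.3 102.5] yaw 0.024 [ 1.5 -2.9  0.2 -3.  -1.7  5.9]
sc lane [  2.8 101.4] yaw 0.000 [-4.2 -1.   4.6 -1.4 -0.4  2.4]
front-far bottom [[ 35.7 157.9]]
plate front-far/near edge [[-56.8 179. ]]
```

Carton y≈101, x≈1. Push 8 mm more, then back off.

```bash

python3 -m inch '{"translation": [[5,0,0.2],[4,0,0],[0,0,0]], "yaw": [0,0,0]}'
python3 -c "
from h import *
goto(6,38,95,1.571)"
python3 -m inch '{"translation": [[-6,0,0],[-10,0,0],[-20,0,0],[-20,0,0],[0,0,-30],[0,0,-50],[-60,0,-50],[-60,0,0],[-60,0,0],[0,0,0]], "yaw": [0,0,0,0,0,0,0,0,0,0]}'
python3 -c "
from h import *
goto(6,38,95,1.571)
for n,r in (('top',(125,250,145,375)),('scene',(125,295,130,360))):
  c=bot.read_camera(n);b=cv2.cvtColor(c['img'],cv2.COLOR_RGB2BGR)
  cv2.imwrite('pics/%s18.png'%n,cv2.resize(b[r[0]:r[1],r[2]:r[3]],None,fx=3.4,fy=3.4,interpolation=cv2.INTER_CUBIC))"
```

```text
time: 21.02
ee_pos: [544.1, -27.3, 97.3]
ee_rot: [-3.035, -0.016, 1.434]
force: [0.1, -2.5, 0.9]
grip_width: 47.1
t 21.02 lane 5.7 36.6 z 97.3 yawrel 1.545 | tool dx 1.4 dy 0.2 dz 2.3 yaw -1.5 deg | F [ 0.1 -2.5  0.9] rp [-3.035 -0.016] g 47.1
time: 22.28
ee_pos: [522.2, -268.1, 214.1]
ee_rot: [-3.034, -0.017, 1.427]
force: [-0.9, 0.0, -0.3]
grip_width: 46.8
t 22.27 lane 10.7 -205.2 z 214.1 yawrel 1.538 | tool dx 242.9 dy -12.6 dz 119.1 yaw -1.9 deg | F [-0.9  0.  -0.3] rp [-3.034 -0.017] g 46.8
```

View pics/top18.png

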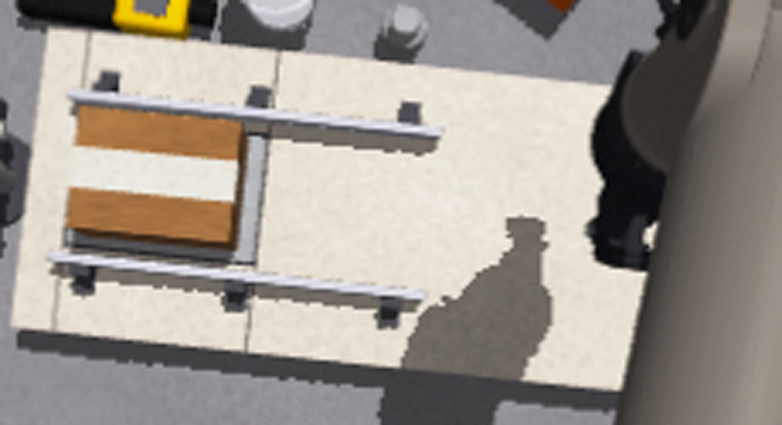

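View pics/scene18.png

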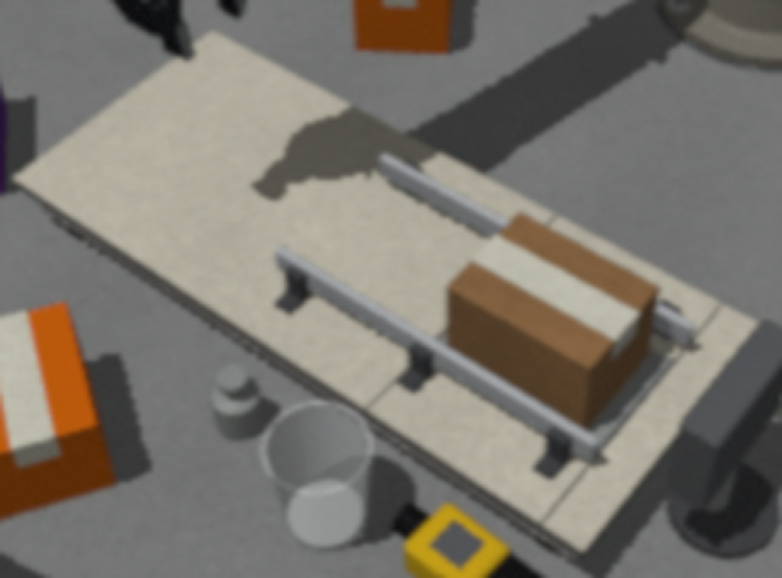

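The robot is clear. Top crop corners: (78,106), (243,121), (232,243), (66,229). Scene crop corners: (519,214), (657,290), (590,366), (448,289).

```bash
python3 -c "
from h import *
np.set_printoptions(precision=1,suppress=True)
t=lambda p:(np.array(p)+.5)/3.4+[145,125]-.5
s=lambda p:(np.array(p)+.5)/3.4+[130,125]-.5
L=[[45,60],[45,-60],[-45,-60],[-45,60]]
for n,q,o in (('top',t([[78,106],[243,121],[232,243],[66,229]]),[532.9,-61.8]),('scene',s([[590,366],[448,289],[519,214],[657,290]]),[535.9,-64.7])):
  r=rigid(L,onz(bot.read_camera(n),q,140));print(n,LR.T@(r[1]-o),r[0]-LA,r[2].ravel())
"
```

```text
top [  1.9 107.2] 0.018130246859690197 [ 0.6  1.1 -0.5 -0.5 -0.  -0.9 -0.1  0.4]
scene [  4. 109.] 0.012390765676331392 [-3.9 -2.3 -0.7  2.6  1.2  1.2  3.4 -1.5]
```

```bash
python3 -c "
from station import bot
s=bot.sense();print(s['time'],s['force'],abs(s['joint_velocities']).max());print(bot.job_done())"
```

```text
22.475 [-0.00275733 -0.36440539  0.73487178] 0.02150350590137305
the job is handed in; nothing more can be done
None
```

The carton is standing on the weigh plate and the job is handed in at about 22.5 s. `job_done` gave no verdict, so the checks below are my own measurements.

**What I did:** I squared and roughly centred the carton on the open infeed with a flat two-finger sweep from the far side. Then I pushed it from behind with the half-open fingers, drifting slightly across to centre it. I checked it in both cameras as it went down the lane, then backed the gripper off and up.

**Last checks, carton against the plate centre:**

| View | Across | Along | Turned |
|---|---|---|---|
| Top camera | +2 mm | -3 mm | 0.018 rad |
| Scene camera | +4 mm | -1 mm | 0.012 rad |

- **Limits:** All of these are inside the limits of 13 mm across, 15 mm along and 0.12 rad.
- **Robot:** It was clear of the carton, about 240 mm behind it and 115 mm higher than when pushing. The wrist force was under 1 N.
- **Rails:** I saw no contact with either rail in the pictures and nothing in the force readings suggested any, but I had no direct reading of rail force.
- **Bystanders:** I did not measure them at the end. The weight looked unmoved in the pictures I viewed after the push, as did the parts of the beaker and thermometer in frame. The jar was outside those crops.

**Disagreements:** The two cameras differed by 2–4 mm, about what their calibration allows. The tool also picked up a sideways tilt of about 0.1 rad while turning. I left it because it did not affect the push.

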